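# Click the dripper holder in over the mug

## Robot

A 6-joint arm with a two-finger parallel gripper is mounted at the origin on the work surface. World frame = base frame: x ahead of the robot, y to its left, z up, the work surface at z = 0. Lengths are in mm, angles in rad, forces in N, time in s.
With the tool pointing down it reaches from about 325 to 900 mm from the base axis. Payload 3.5 kg.
Tool frame: the origin (TCP) lies between the finger pads; the fingertips stand 22 mm ahead of it and the grasp point (between the pads) lies 3 mm ahead of it; z points along the fingers, y is the direction in which the jaws open and shut (so a half turn about z gives the same grasp; the last joint's range is limited). The gripper opens to 85 mm and grips with 20 to 120 N. Pads are 22 mm wide; open, the fingers measure 114 mm over their backs; the gripper's body (76 mm by 85 mm) begins 54 mm behind the grasp point. The pads swing forward as they close: fully open they stand 13 mm farther back than shut.
Start: joints at [-1.216, 0.276, -0.026, 1.268, 0, 1.467], TCP at [276.223, -560.645, 253.313] pointing down, gripper open.
Joint ranges: [-3.12, 3.12], [-0.85, 1.88], [-1.08, 1.24], [-1.95, 2.15], [-1.57, 1.53], [-3.14, 3.14]. Speed limits (rad/s): [2.57, 2.57, 3.14, 3.14, 3.14, 3.14].

## Interface

Orientations are given as a unit quaternion [w, x, y, z].
In Python, from workcell import bot, fingers, kinematics, imaging, order gives the robot as it stands. The module is installed in compiled form; this text tells all that it offers. Calls block until the motion is done:
- bot.goto(position, orientation): joint-space move of the TCP to a pose.
- bot.servo_line(position, orientation=None, v=150, stop_force=None): straight line of the TCP; orientation=None keeps the orientation; v is the mean speed in mm/s. With stop_force (N) it stops when the force on the tool has changed by that much, and returns True; else False.
- bot.move_j(angles): joint-space move.
- fingers.gripper_to(opening): opening from 0.0 (shut) to 1.0 (fully open); the grip force is fixed at half the most; returns when the fingers have stopped.
- bot.dwell(seconds).
- kinematics.inverse_kinematics(position, orientation): joint angles nearest the present ones, or None.
- imaging.get_image(name): name is "side" or "top" or "wrist"; returns the picture (400x640x3 uint8, red, green, blue); there is no depth.
- imaging.camera_model(name): a dict with "intrinsics" (3x3 intrinsics, pixels), "position" and "orientation" of the camera in the world. Camera axes: x right, y up, looking along -z (the intrinsics and any distortion apply to the point x, -y, -z); pixel columns grow to the right and rows downward; lengths in mm; the calibration is good to about 2 mm. A picture is of the moment at which its call begins: read the wrist's pose just before it. camera_model takes no time and is no camera call; for the wrist camera it gives the pose at the moment of the call.
A pose or a line that the arm cannot do raises bot.IKError and nothing moves.
- order.hand_in(): hands the job in, once; it reports no verdict.
Readings, each from a call of its own:
- bot.current_time(): time.
- bot.current_q(): joint angles.
- bot.current_joint_velocities(): joint speeds.
- bot.current_joint_torque(): joint torques, N m.
- bot.current_eef_pos(): TCP position.
- bot.current_eef_rot(): TCP orientation.
- bot.current_wrist_force(): force on the tool from outside, world axes, zero at the start.
- bot.current_ft_torque(): the same for the moment, N m.
- bot.current_finger_gap(): opening from 0.0 (shut) to 1.0 (fully open).
Only numpy, scipy, OpenCV 4.12 (cv2) and the standard library are available. Lean on these libraries where they do the work, as an engineer would, in place of code of your own. Each camera call takes 0.05 s, during which the arm holds its last target. There are 200 camera calls.

## Task

Push the stainless dripper holder along its rail, with closed fingers against the upright plate at its right-hand end (robot's view), until it clicks into its stop with the white cone over the single mug and the red pointer at the red tab. Feel for the click (push harder, sudden ease, then firm resistance): push gently, do not shove it on past the stop, and do not pinch the holder. Leave the mugs, canister, tray and spoons where they stand, then draw back and leave the holder clicked in.

Things in the scene. Friction and masses are not known exactly. Their poses are not given: they have to be found in the camera images.
- slider: Stainless sliding dripper holder, 1 kg, on a flat rail. Origin on the rail's centre line at glass level. +y: the way to push it along the rail; x away from the robot; z up. Saddle 50 mm wide, y -100 to +30, top at z 68 mm. Upright push plate at its -y end: 60 mm wide, 8 thick, z 34 to 100. Thin column at y 0 carries ring and white cone (axis x +130, y 0; 114 mm across, top z 167).
- rail: Fixed rail under the slider, axes as the slider, y along it; origin at the level of the glass (60 mm above the table). Bar top at z 34 mm, a foot up to z 47 at each end (y -308 and +228). The slider travels 340 mm in all, starting within 50 mm of its right-hand end, and can only move along y. It slides at 1 to 2 N.
- push_face (a point): Centre of the outer (-y) face of the push plate: a black rubber patch 44 mm wide, 40 mm high, its centre 74 mm above the glass; axes as the slider. Push here along the slider's +y. Beside and behind it is free space; on the slider nothing taller than the plate stands within 30 mm ahead of this face.
- pointer (a point): Tip of the small red pointer on the slider's robot-facing side, 66 mm above the glass; axes as the slider.
- click_point (a point): On the red tab of the stop on the rail's robot side, 38 mm above the glass, below where the pointer tip stands when clicked in; axes as the rail; 60 to 250 mm along +y from the pointer at the start. The push rises to 6-9 N at 11 mm short of the click, eases, falls to nothing about 5 mm short, and the slider jumps the rest and centres itself. On past it takes about 13 N, then it jumps out.
- brew_mug: Single cream enamel mug with blue rim, 81 mm across, 83 mm high, under the place where the cone will stand; origin at the centre of its underside. Leave alone.
- mug_pair: Two nested enamel mugs, 81 mm across, 131 mm high; origin under its centre. Leave alone.
- canister: Closed aluminium canister, 92 mm across, 136 mm high; origin under its centre. Leave alone.
- spoon_tray: Small wooden tray 200 x 110 mm, 26 mm high; origin under its centre. Leave alone.
- spoon_a: Steel spoon 140 mm long lying in the tray. Leave alone.
- spoon_b: Pale wooden spoon 140 mm long lying in the tray. Leave alone.

How it is judged (in metres and radians):
At the end, for the whole second after the job is handed in: The slider rests clicked into the stop (pointer within 4 mm of the stop's click point along the rail, speed below 10 mm/s), and every bystander is within 15 mm of where it stood (y of pointer in the frame of click_point between -0.004 and 0.004 m and linear speed of slider below 0.01 m/s and distance of each of brew_mug, mug_pair, canister, spoon_tray, spoon_a, spoon_b from where it was at the start of the episode below 0.015 m); the robot touches nothing.
It fails at once if the slider was pushed past the stop (more than 12 mm beyond the click point) (y of pointer in the frame of click_point above 0.012 m).
It fails at once if the holder was pinched or pushed harder than 30 N (contact force between any of the fingers, the arm and slider above 30 N).
It fails at once if a mug, the canister, tray or a spoon was lifted, carried or shoved (more than 15 mm) (distance of any of brew_mug, mug_pair, canister, spoon_tray, spoon_a, spoon_b from where it was at the start of the episode above 0.015 m).
It also fails if it takes over 40 s, if anything falls off the work surface, if the arm or the gripper's body presses on something with over 40 N, if the wrist force passes 120 N, or if a joint passes its speed limit or range.

## Working session

There is one attempt and no reset: what is moved stays moved. The work goes in short steps, each a Python script; the robot and the scene stay as the last script left them, time stands still between calls to the robot, and variables do not carry over. Pictures are saved under pics/ and viewed, about 8 in all and at most 12, crops included, and the job is handed in when it is done.

```bash
mkdir -p pics
cat > h.py <<'E'
import numpy as np, cv2
from workcell import bot, fingers, kinematics, imaging, order
from scipy.spatial.transform import Rotation as R
def grab(n,f):
    m=imaging.camera_model(n); im=imaging.get_image(n); cv2.imwrite('pics/'+f,im[:,:,::-1]); return im,m
def ray(m,u,v):
    K=np.array(m['intrinsics'],float); d=np.linalg.solve(K,[u,v,1.]); d=d*[1,-1,-1]
    q=np.array(m['orientation']); return np.array(m['position'],float), R.from_quat(q[[1,2,3,0]]).apply(d)
def onz(m,u,v,z):
    p,d=ray(m,u,v); return p+d*(z-p[2])/d[2]
def proj(m,P):
    q=np.array(m['orientation']); c=R.from_quat(q[[1,2,3,0]]).inv().apply(np.array(P,float)-m['position'])*[1,-1,-1]
    k=np.array(m['intrinsics'])@c; return k[:2]/k[2]
E
python3 - <<'E'
from h import *
for n in('top','side'):
    im,m=grab(n,n+'0.png'); print(n,m)
print(bot.current_time(),bot.current_eef_rot(),bot.current_wrist_force())
E
```

```text
top {'intrinsics': array([[395.82994772,   0.        , 328.20445459],
       [  0.        , 395.82994772, 198.20343391],
       [  0.        ,   0.        ,   1.        ]]), 'position': array([ 401.2404208 ,   -7.89713973, 1195.6461906 ]), 'orientation': array([ 0.70586451,  0.04666127, -0.04147338, -0.70559052])}
side {'intrinsics': array([[465.84405238,   0.        , 320.48575168],
       [  0.        , 465.84405238, 200.31346657],
       [  0.        ,   0.        ,   1.        ]]), 'position': array([-326.14881668,  996.10943607, 1091.45683378]), 'orientation': array([-0.30813681, -0.16631349,  0.41857008,  0.83796815])}
0.1 [-1.03381060e-03  9.73915971e-01  2.26906572e-01 -1.45139841e-04] [ 0.56606688 -1.0277378  -1.52313109]
```

View pics/top0.png

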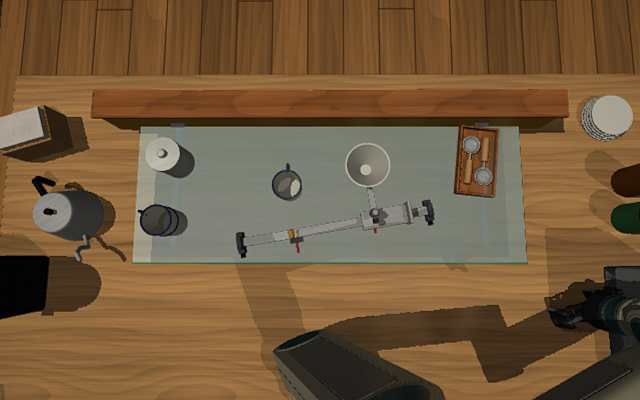

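View pics/side0.png

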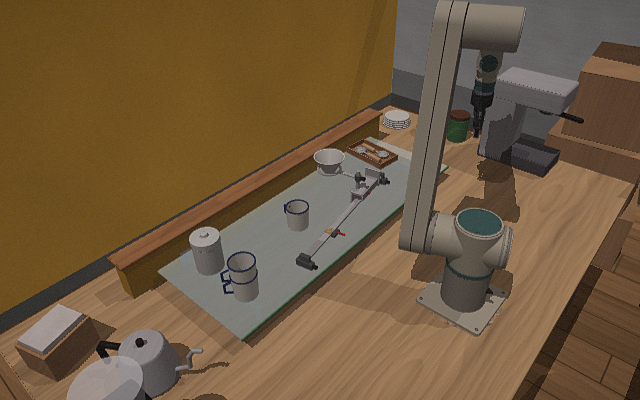

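The top view shows the rail running from the right foot at (428,212) to the left foot at (241,243). The red pointer is near (376,231), the red tab near (297,247) and the push plate near (411,212). Next I'll measure these precisely.

Run:
```python
from h import *
im,m=cv2.imread('pics/top0.png'),imaging.camera_model('top')
c=im[185:265,225:445]; cv2.imwrite('pics/c0.png',cv2.resize(c,None,fx=3.6,fy=3.6,interpolation=cv2.INTER_CUBIC))
b,g,r=[im[:,:,i].astype(int) for i in range(3)]
def blobs(mask,z,name):
    n,l,s,ce=cv2.connectedComponentsWithStats(mask.astype(np.uint8))
    for i in range(1,n):
        if s[i,4]>=3 and 225<ce[i][0]<445 and 150<ce[i][1]<265:
            print(name,s[i],ce[i].round(1),[onz(m,*ce[i],zz).round(1) for zz in z])
blobs((r>110)&(g<r*.45)&(b<r*.45),(98,126),'red')
blobs((r<60)&(g<60)&(b<60),(107,),'dark')
```

```text
red [374 228   2   5   5] [374.8 230. ] [array([ 450.3, -128.7,   98. ]), array([ 449. , -125.6,  126. ])]
red [296 243   3  10  18] [297.2 247.3] [array([402.5,  85.6,  98. ]), array([402.5,  83.2, 126. ])]
dark [284 164   6   9  20] [287.3 168. ] [array([622.9, 114.8, 107. ])]
dark [292 171   3   2   4] [292.8 171.5] [array([613. ,  99.4, 107. ])]
dark [272 172  12  26  46] [276.  185.3] [array([574. , 145.7, 107. ])]
dark [300 188   1   3   3] [300. 189.] [array([563.5,  78.6, 107. ])]
dark [295 192   5   5   5] [297. 194.] [array([549.5,  86.8, 107. ])]
dark [284 198   6   2   7] [286.3 198.9] [array([535.9, 116.4, 107. ])]
dark [422 200  12  25 159] [428.6 211.8] [array([ 499.9, -276.4,  107. ])]
dark [370 209   9  14  51] [374.3 217.3] [array([ 484.6, -126.8,  107. ])]
dark [413 212   5   5  19] [415.1 213.8] [array([ 494.5, -239. ,  107. ])]
dark [236 232  11  26 176] [240.7 244. ] [array([411.4, 239.6, 107. ])]
dark [291 237  12   6  49] [296.1 239.4] [array([424.,  88., 107.])]
```

View pics/c0.png

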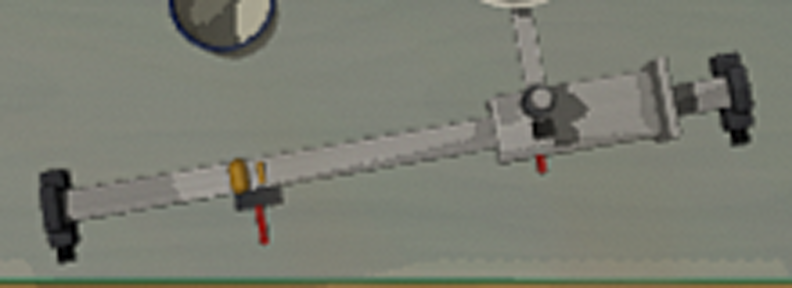

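The crop confirms it: the plate's top outer edge runs from crop (664,58) to (680,135), with the tab tip at (263,242) and the pointer tip at (542,172). The travel is about 216 mm, inside the stated 60–250 mm. I'll close the fingers and approach behind the plate.

```bash
cat >> h.py <<'E'
u=np.array([-88.5,516,0]); u/=np.linalg.norm(u)
# tool: z down, x along -u or +u, jaws across the rail
def quat(s):
    x=s*u; z=np.array([0,0,-1.]); q=R.from_matrix(np.c_[x,np.cross(z,x),z]).as_quat(); return q[[3,0,1,2]]
E
python3 - <<'E'
from h import *
m=imaging.camera_model('top')
a,b=onz(m,409.4,201.1,160),onz(m,413.9,222.5,160); c=(a+b)/2
print('plate',a,b,c,'width',np.linalg.norm(a-b),'dir',(b-a)/np.linalg.norm(a-b)@u)
f=np.array([499.9,-276.4,107]); w=c-f; n=np.array([u[1],-u[0],0])
print('from foot along',w@u,'lateral',w@n)
p=c-45*u
for s in(1,-1):
    for z in (260,142): print(s,z,kinematics.inverse_kinematics([p[0],p[1],z],quat(s)))
    e=c+216*u; print(kinematics.inverse_kinematics([e[0],e[1],142],quat(s)))
E
```

```text
plate [ 523.38901663 -213.83112731  160.        ] [ 467.09146381 -224.18381768  160.        ] [ 495.24024022 -219.0074725   160.        ] width 57.24152907912586 dir -0.012001331625463605
from foot along 57.35427112008271 lateral 5.109125063255215
1 260 [-0.59633123  0.17165739 -0.14401159  1.25512734  0.          0.80460614]
1 142 [-0.59633123  0.25825525 -0.29751447  1.01502661  0.          0.80460614]
[-0.15439318  0.07375206 -0.5218554   0.97518887  0.          1.24654419]
-1 260 [-0.59633123  0.17165739 -0.14401159  1.25512734  0.         -2.33698652]
-1 142 [-0.59633123  0.25825525 -0.29751447  1.01502661  0.         -2.33698652]
[-0.15439318  0.07375206 -0.5218554   0.97518887  0.         -1.89504847]
```

Run:
```python
from h import *
c=np.array([495.24,-219.0,0]); p=c-45*u
fingers.gripper_to(0.0)
bot.goto([p[0],p[1],240],quat(1))
bot.servo_line([p[0],p[1],142],v=80)
print(bot.current_time(),bot.current_eef_pos(),bot.current_wrist_force(),bot.current_finger_gap())
grab('wrist','w1.png'); im,_=grab('top','t1.png')
cv2.imwrite('pics/t1c.png',cv2.resize(im[150:270,270:470,::-1],None,fx=4,fy=4,interpolation=cv2.INTER_CUBIC))
```

```text
3.6417 [ 503.35936252 -263.69062795  142.73575308] [0.0741487  0.56266617 0.04454   ] 0.002244258901808365
```

View pics/w1.png

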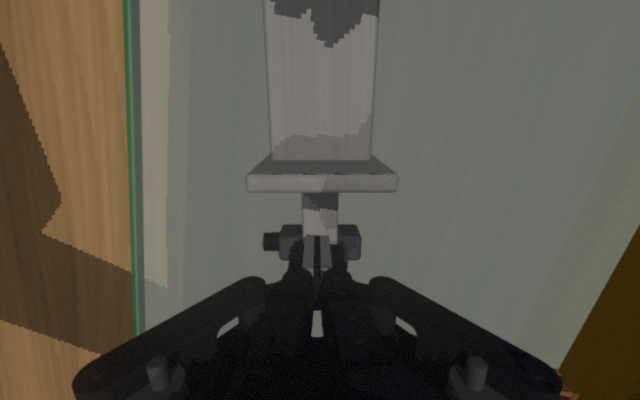

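View pics/t1c.png

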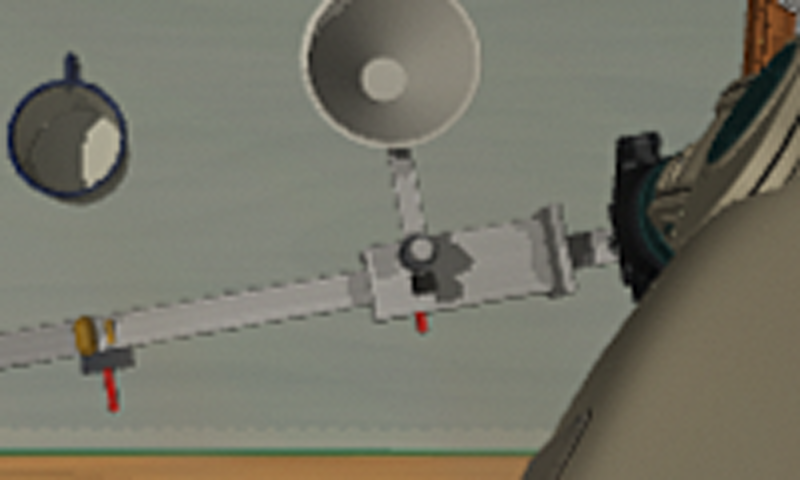

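The wrist view shows the plate square ahead, spanning columns 247–398 with its centre at 322. The fingers sit at about column 317, so alignment is good. I'll push gently to well short of the click, then re-measure.

Run:
```python
from h import *
p0=np.array(bot.current_eef_pos()); 
for d,v in((45,30),(200,60)):
    print(bot.servo_line(p0+d*u,v=v,stop_force=6), (np.array(bot.current_eef_pos())-p0)@u, bot.current_wrist_force()@u, bot.current_time())
np.save('p0.npy',p0)
im,m=grab('top','t2.png')
cv2.imwrite('pics/t2c.png',cv2.resize(im[150:270,240:440,::-1],None,fx=4,fy=4,interpolation=cv2.INTER_CUBIC))
r,g,b=[im[:,:,i].astype(int) for i in range(3)]
n,l,s,ce=cv2.connectedComponentsWithStats(((r>90)&(g<r*.5)&(b<r*.5)).astype(np.uint8))
for i in range(1,n):
    if s[i,4]>=3 and 225<ce[i][0]<445 and 215<ce[i][1]<265: print(s[i],ce[i].round(1),onz(m,*ce[i],98)@u,onz(m,*ce[i],126)@u)
```

```text
False 45.02635184980756 -0.23179557606358148 5.3833
False 200.00070932526702 -0.11727208206713316 8.1167
[313 239   3   5   8] [313.9 240.8] -32.009816933965766 -33.122032689744636
[296 242   3  11  21] [297.1 246.8] 16.123161790477088 13.783115595503766
```

View pics/t2c.png

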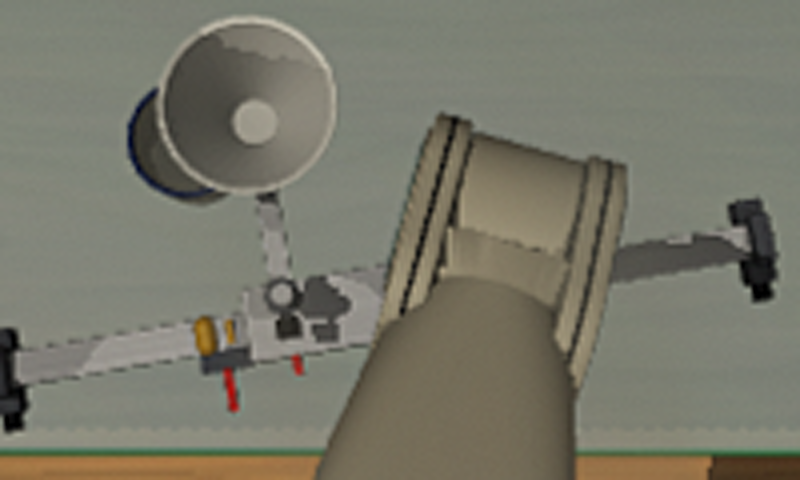

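The cone is partly over the mug. The pointer is at crop (298,365) and the tab at (232,390), which leaves about 49 mm. Now I'll push slowly in 1 mm steps and watch the force.

Run:
```python
from h import *
p0=np.load('p0.npy'); 
print(bot.servo_line(p0+224*u,v=25,stop_force=5))
d=(np.array(bot.current_eef_pos())-p0)@u; peak=0; L=[]
F=lambda: -np.array(bot.current_wrist_force())@u
while d<258:
    d+=1; bot.servo_line(p0+d*u,v=8); f=F(); peak=max(peak,f); L.append((round(d,1),round(f,1)))
    if f>11 or (peak>4 and f<1.2): break
print(L,bot.current_time(),(np.array(bot.current_eef_pos())-p0)@u)
im,m=grab('top','t3.png')
r,g,b=[im[:,:,i].astype(int) for i in range(3)]
n,l,s,ce=cv2.connectedComponentsWithStats(((r>90)&(g<r*.5)&(b<r*.5)).astype(np.uint8))
for i in range(1,n):
    if s[i,4]>=3 and 225<ce[i][0]<445 and 215<ce[i][1]<265: print(s[i],ce[i].round(1),onz(m,*ce[i],98)@u,onz(m,*ce[i],126)@u)
```

```text
False
[(np.float64(225.2), np.float64(-0.6)), (np.float64(226.2), np.float64(0.5)), (np.float64(227.2), np.float64(0.9)), (np.float64(228.2), np.float64(0.3)), (np.float64(229.2), np.float64(1.0)), (np.float64(230.2), np.float64(0.3)), (np.float64(231.2), np.float64(0.5)), (np.float64(232.2), np.float64(0.5)), (np.float64(233.2), np.float64(-0.1)), (np.float64(234.2), np.float64(0.7)), (np.float64(235.2), np.float64(1.4)), (np.float64(236.2), np.float64(0.5)), (np.float64(237.2), np.float64(1.1)), (np.float64(238.2), np.float64(1.6)), (np.float64(239.2), np.float64(1.7)), (np.float64(240.2), np.float64(4.8)), (np.float64(241.2), np.float64(4.4)), (np.float64(242.2), np.float64(3.2)), (np.float64(243.2), np.float64(0.3))] 14.525 244.15519189006923
[296 241   3  12  25] [297.4 246.2] 15.289588092551403 12.970805637881444
```

The force rose to about 5 N, eased, then fell to nothing, which is the click. I'll feel for the firm resistance, limited to 4 N, then draw back and look.

Run:
```python
from h import *
p0=np.load('p0.npy'); P=lambda:(np.array(bot.current_eef_pos())-p0)@u
print('probe',bot.servo_line(p0+251*u,v=6,stop_force=4),P(),-np.array(bot.current_wrist_force())@u)
bot.servo_line(p0+200*u,v=60)
e=np.array(bot.current_eef_pos()); bot.servo_line(e+[0,0,110],v=100)
bot.servo_line(e+[0,0,110]-150*u,v=150)
print(bot.current_time(),bot.current_wrist_force())
im,m=grab('top','t4.png')
cv2.imwrite('pics/t4c.png',cv2.resize(im[150:270,230:430,::-1],None,fx=4,fy=4,interpolation=cv2.INTER_CUBIC))
si,_=grab('side','s4.png'); cv2.imwrite('pics/s4c.png',cv2.resize(si[150:280,260:420,::-1],None,fx=4.5,fy=4.5,interpolation=cv2.INTER_CUBIC))
```

```text
probe False 250.55937517303738 4.357882301300181
19.425 [-1.28059909  0.04337865 -0.18059245]
```

View pics/t4c.png

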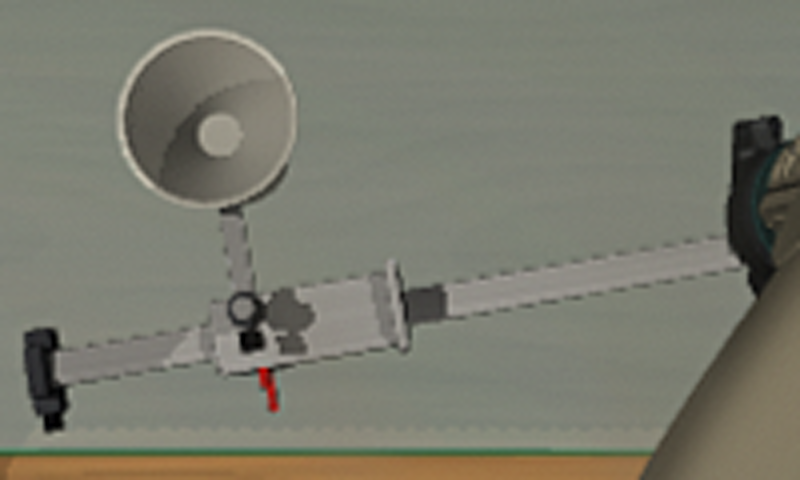

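View pics/s4c.png

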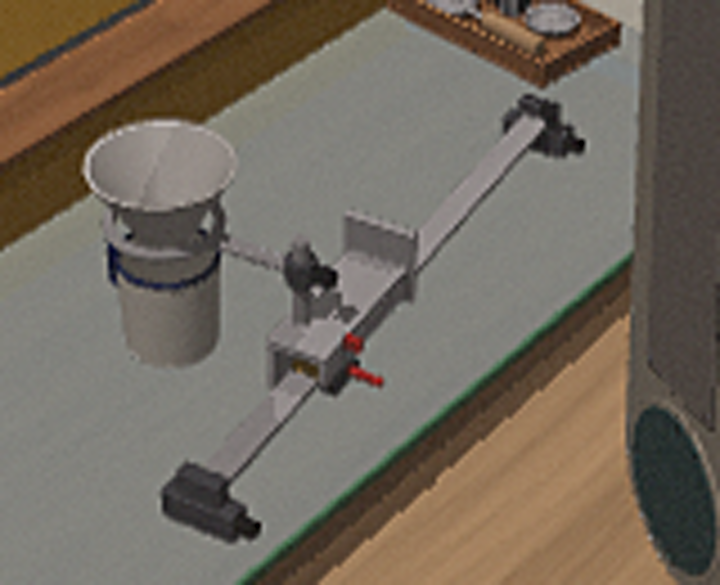

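Both views show the white cone over the mug and the red pointer directly above the tab. I'll run a numerical check and compare the bystanders before handing in.

Run:
```python
from h import *
im=cv2.imread('pics/t4.png').astype(int); m=imaging.camera_model('top'); b,g,r=[im[:,:,i] for i in range(3)]
v,c=np.where((r>90)&(g<r*.5)&(b<r*.5)); k=(c>285)&(c<310)&(v>235)&(v<262); v,c=v[k],c[k]
for row in np.unique(v): print(row,c[v==row].mean().round(1),end='; ')
pt,tb=v<244,v>246
a=onz(m,c[pt].mean(),v[pt].mean(),126)@u; t=onz(m,c[tb].mean(),v[tb].mean(),98)@u; print('\noffset mm',a-t)
a0=cv2.imread('pics/top0.png').astype(int); d=np.abs(im-a0).max(2)>50
for n,(x0,x1,y0,y1) in dict(pair=(135,190,200,240),can=(140,190,130,175),tray=(450,500,120,200)).items(): print(n,d[y0:y1,x0:x1].sum())
if abs(a-t)<4: order.hand_in(); print('handed in',bot.current_time())
```

```text
242 295.5; 243 295.5; 244 296.0; 245 296.0; 246 296.5; 247 297.5; 248 297.5; 249 297.5; 250 297.5; 251 297.5; 252 298.0; 
offset mm 0.21705086115583683
pair 0
can 0
tray 1190
the job is handed in; nothing more can be done
the job is handed in; nothing more can be done
```

```bash
python3 -c "
import cv2,numpy as np
a,b=[cv2.imread('pics/'+f).astype(int) for f in('side0.png','s4.png')]
d=np.abs(a-b).max(2)>50; print('tray',d[135:168,346:399].sum(),'mug lower',d[212:232,285:310].sum())"
```

```text
tray 182 mug lower 0
```

The dripper holder is clicked into its stop with the white cone over the single mug, and the job is handed in at about 19.5 s of the 40 s allowed.

I pushed with closed fingers on the plate, taking the last 20 mm or so in 1 mm steps. I then drew back, up and clear of everything.

**Click:** The force read between steps rose to about 5 N, eased, then dropped to nothing. That peak is a little under the stated 6–9 N, probably because I only read it at the end of each step. A gentle probe afterwards met resistance at 4.4 N, and its 4 N stop did not trip before the planned end of the move.

**Pointer:** The last top view puts it 0.2 mm from the tab along the rail, with a calibration error of about 2 mm. The limit is 4 mm.

**Bystanders:**
- **Mugs and canister:** The nested mugs and the canister show no change in the top view, and the single mug shows none in the side view.
- **Tray and spoons:** The image comparison flagged changed pixels at the tray in both views. In the side view the gripper hangs over the tray, and I think the arm also covers it in the top view. The tray looked in place in the side view and I never touched it, but I could not confirm that by numbers.

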